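Fill and lock the tea drawer

ROBOT

A 6-joint arm with a two-finger parallel gripper is mounted at the origin on the work surface. World frame = base frame: x ahead of the robot, y to its left, z up, the work surface at z = 0. Lengths are in m, angles in rad, forces in N, time in s.
With the tool pointing down it reaches from about 0.35 to 0.975 m from the base axis. Payload 4.9 kg.
Tool frame: the origin (TCP) lies at the very end of the fingers, on their centre line; the grasp point (between the pads) lies 19 mm behind it; z points along the fingers, y is the line along which they close (so a half turn about z gives the same grasp; the last joint's range is limited). The gripper opens to 85 mm and grips with 20 to 120 N. Pads are 22 mm wide; open, the fingers measure 114 mm over their backs; the gripper's body (76 mm by 85 mm) begins 54 mm behind the grasp point. The pads swing forward as they close: fully open they stand 13 mm farther back than shut.
Start: joints at [1.034, 0.053, 1.613, -0, 1.476, -0.119], TCP at [0.254, 0.571, 0.231] pointing down, gripper open.
Joint ranges: [-3.01, 3.01], [-1.01, 2.22], [0.06, 2.58], [-1.02, 4.17], [0.09, 2.62], [-3.14, 3.14]. Speed limits (rad/s): [2.57, 2.57, 3.14, 3.14, 3.14, 3.14].

INTERFACE

Orientations are given as a unit quaternion [w, x, y, z].
In Python, from plant import monitor, vision, manip gives the robot as it stands. The module is installed in compiled form; this text tells all that it offers.
- The arm moves only by the tool arm_command, never from a script. Its argument "rows" is a list of rows, each a list of 3 entries, a list of its own where there are three numbers: the finger opening in mm, from 0 to 85.4, then the shift along the world's x, y, z in units of 30 cm (1.0 is 30 cm), then the turn, a rotation vector about the world's x, y, z in units of pi/2 rad (1.0 is pi/2 rad). In form: [[claw, [x, y, z], [wx, wy, wz]], ...]. A call has 1 to 12 rows; each row is the pose to reach, as a shift and turn from the pose commanded when the call began; what a row does not reach only later rows make up. A row lasts 1/12 s, in which the tool goes at most 41.7 mm and 7.16 degrees, less where a joint would pass 70% of its speed; a pose out of reach is approached as far as the arm can. A call with a number of a shift or a turn outside -1 to 1 is refused whole. A call with a gripper value outside its range is refused whole. The fingers move at their own pace and stop on an object; the grip force is fixed at half the most. Time passes only in rows, so rows that repeat a pose let the fingers close. It gives the time, the measured TCP pose, the force, the opening and the grip force at its end, in the units of the state.
- monitor.state(): the state, without advancing time (a new reading comes with each control period).
- vision.grab_frame(name): name is "side" or "top" or "wrist"; returns a dict with "color" (420x560x3 uint8, red, green, blue), "z_map" (420x560 float32, m along the optical axis (not along the pixel's ray), 0 where there is no reading), "mtx" (3x3 intrinsics, pixels), "k1" (the pictures are not rectified: a ray, as slopes to the right and down, at radius r is drawn at 1 + k1 r^2 times it, then the intrinsics apply), "R" (3x3) and "t" (3): a world point X has camera coordinates R X + t. Camera axes: x right, y down, z forward; pixel columns grow to the right and rows downward; lengths in m; the calibration is good to about 2 mm. A picture is of the moment at which its call begins.
- manip.job_done(): hands the job in; it is judged then, once.
The state is a dict: "time": time; "joint_pos": joint angles; "joint_vel": joint speeds; "joint_efforts": joint torques, N m; "tool_pos": TCP position; "tool_rot": TCP orientation; "contact_force": force on the tool from outside, world axes, zero at the start; "ft_torque": the same for the moment, N m; "gripper_width": opening from 0.0 (shut) to 1.0 (fully open); "grasp_force": force on a finger pad.
Only numpy, scipy, OpenCV 4.12 (cv2) and the standard library are available. Lean on these libraries where they do the work, as an engineer would, in place of code of your own. Each camera call takes 0.05 s, during which the arm holds its last target. There are 200 camera calls.

TASK

Top up the open tea drawer so that exactly five tea cartons lie in it, counting any already there, in a single layer below its rim, and leave any left over on the counter. Then push the drawer fully shut, take the red key from its stand, put it fully home in the brass lock on top of the cabinet and turn it clockwise to its stop to lock it; finally draw the key out and put it back upright in its stand. Do not shift the mugs or the canister.

Things in the scene. Friction and masses are not known exactly. Their poses are not given: they have to be found in the camera images.
- drawer (a joint): how far the drawer of the low wooden cabinet is pulled out, m: 0 = shut, 0.178 = its outer stop; it starts about 0.17 out and slides with about 2 N of friction, staying where it is left. The fixed cabinet is 200 deep x 270 wide x 72 mm high
- drawer_in (a point): centre of the drawer's inner floor, 10 mm above the counter; moves with it. The drawer opens to this point's -x and shuts to +x; y is its width. Inside: 160 mm (x) by 230 mm (y). Side and back walls 8 mm thick, 36 mm above this floor; only a single layer passes under the cabinet top. At the outer stop the cabinet face is 98 mm from here in +x
- drawer_front (a point): middle of the upper edge of the drawer front's outer face (panel 16 mm thick, 270 mm wide along y, top 57 mm above the counter, finger notch only painted); moves with the drawer, axes as drawer_in, outward is -x. It may be pushed anywhere along its width; shut, its inner side lies on the cabinet face
- lock (a joint): turn of the lock cylinder, rad: grows clockwise seen from above, from 0 to its stop at 1.4 (locked); it starts between 0 and 0.35, resists with about 0.05 N m and stays where it is left
- lock_top (a point): centre of the top of the square brass lock cylinder (44 x 44 mm, 29 mm high) on the cabinet, 102 mm above the counter, 60 mm behind the cabinet face, 50 mm off its middle to drawer_in's +y. Turns with the cylinder. The slot, 24 x 10 mm, 29 mm deep, runs along this point's x; z is up
- key: red key standing in its stand, 60 g. Origin: centre of the underside of its collar (34 x 22 x 8 mm). Below, a blade 20 (x) by 6 mm (y) reaches 26 mm down, the last 8 mm narrowed to 13 x 3; above the collar a flat bow 40 (x) by 10 mm (y) rises to 44 mm over the origin. Fits either way round. Fully home the collar rests on the cylinder, origin at lock_top
- stand_top (a point): centre of the top of the fixed white key stand (70 x 60 mm, 32 mm high), at the mouth of the pocket 24 x 10 mm that holds the key; x along the pocket, which goes right through. The key stands in it upright on its collar, origin at this point
- mug1: large black flowered mug, 112 mm wide, 72 mm high, on the woven mat; origin at the centre of its underside. Leave alone
- mug2: as mug1
- canister: steel canister with a wooden lid, 94 mm wide, 116 mm high; origin at the centre of its underside. Leave alone
- tea1: green tea carton with a cream band and an orange dot, 66 x 40 x 28 mm (x, y, z), about 50 g; origin: centre of its underside, x along its length, z up. If present, it starts in the drawer
- tea2: green tea carton with a cream band and an orange dot, 66 x 40 x 28 mm (x, y, z), about 50 g; origin: centre of its underside, x along its length, z up. If present, it starts in the drawer
- tea3: green tea carton with a cream band and an orange dot, 66 x 40 x 28 mm (x, y, z), about 50 g; origin: centre of its underside, x along its length, z up. If present, it starts on the counter
- tea4: green tea carton with a cream band and an orange dot, 66 x 40 x 28 mm (x, y, z), about 50 g; origin: centre of its underside, x along its length, z up. If present, it starts on the counter
- tea5: green tea carton with a cream band and an orange dot, 66 x 40 x 28 mm (x, y, z), about 50 g; origin: centre of its underside, x along its length, z up. If present, it starts on the counter
- tea6: green tea carton with a cream band and an orange dot, 66 x 40 x 28 mm (x, y, z), about 50 g; origin: centre of its underside, x along its length, z up. If present, it starts on the counter
- tea7: green tea carton with a cream band and an orange dot, 66 x 40 x 28 mm (x, y, z), about 50 g; origin: centre of its underside, x along its length, z up. If present, it starts on the counter
There are look-alikes about, which are no part of the job. Leave any blue or turquoise look-alike of the tea1 alone.

How it is judged:
On the way, in this order (a step that is already met when the one before it is completed fails the run):
1. exactly five cartons are in the open drawer, in one layer (height (world z) of each of tea1, tea2, tea3, tea4, tea5, tea6, tea7 below 0.036 m and horizontal distance between any of tea1, tea2, tea3 and drawer_in below 0.11 m and horizontal distance between any of tea1, tea2, tea4 and drawer_in below 0.11 m and horizontal distance between any of tea1, tea2, tea5 and drawer_in below 0.11 m and horizontal distance between any of tea1, tea2, tea6 and drawer_in below 0.11 m and horizontal distance between any of tea1, tea2, tea7 and drawer_in below 0.11 m and horizontal distance between any of tea1, tea3, tea4 and drawer_in below 0.11 m and horizontal distance between any of tea1, tea3, tea5 and drawer_in below 0.11 m and horizontal distance between any of tea1, tea3, tea6 and drawer_in below 0.11 m and horizontal distance between any of tea1, tea3, tea7 and drawer_in below 0.11 m and horizontal distance between any of tea1, tea4, tea5 and drawer_in below 0.11 m and horizontal distance between any of tea1, tea4, tea6 and drawer_in below 0.11 m and horizontal distance between any of tea1, tea4, tea7 and drawer_in below 0.11 m and horizontal distance between any of tea1, tea5, tea6 and drawer_in below 0.11 m and horizontal distance between any of tea1, tea5, tea7 and drawer_in below 0.11 m and horizontal distance between any of tea1, tea6, tea7 and drawer_in below 0.11 m and horizontal distance between any of tea2, tea3, tea4 and drawer_in below 0.11 m and horizontal distance between any of tea2, tea3, tea5 and drawer_in below 0.11 m and horizontal distance between any of tea2, tea3, tea6 and drawer_in below 0.11 m and horizontal distance between any of tea2, tea3, tea7 and drawer_in below 0.11 m and horizontal distance between any of tea2, tea4, tea5 and drawer_in below 0.11 m and horizontal distance between any of tea2, tea4, tea6 and drawer_in below 0.11 m and horizontal distance between any of tea2, tea4, tea7 and drawer_in below 0.11 m and horizontal distance between any of tea2, tea5, tea6 and drawer_in below 0.11 m and horizontal distance between any of tea2, tea5, tea7 and drawer_in below 0.11 m and horizontal distance between any of tea2, tea6, tea7 and drawer_in below 0.11 m and horizontal distance between any of tea3, tea4, tea5 and drawer_in below 0.11 m and horizontal distance between any of tea3, tea4, tea6 and drawer_in below 0.11 m and horizontal distance between any of tea3, tea4, tea7 and drawer_in below 0.11 m and horizontal distance between any of tea3, tea5, tea6 and drawer_in below 0.11 m and horizontal distance between any of tea3, tea5, tea7 and drawer_in below 0.11 m and horizontal distance between any of tea3, tea6, tea7 and drawer_in below 0.11 m and horizontal distance between any of tea4, tea5, tea6 and drawer_in below 0.11 m and horizontal distance between any of tea4, tea5, tea7 and drawer_in below 0.11 m and horizontal distance between any of tea4, tea6, tea7 and drawer_in below 0.11 m and horizontal distance between any of tea5, tea6, tea7 and drawer_in below 0.11 m and ((horizontal distance between each of tea1, tea2 and drawer_in above 0.11 m and value of joint drawer below 0.2 m) or (horizontal distance between each of tea1, tea3 and drawer_in above 0.11 m and value of joint drawer below 0.2 m) or (horizontal distance between each of tea1, tea4 and drawer_in above 0.11 m and value of joint drawer below 0.2 m) or (horizontal distance between each of tea1, tea5 and drawer_in above 0.11 m and value of joint drawer below 0.2 m) or (horizontal distance between each of tea1, tea6 and drawer_in above 0.11 m and value of joint drawer below 0.2 m) or (horizontal distance between each of tea1, tea7 and drawer_in above 0.11 m and value of joint drawer below 0.2 m) or (horizontal distance between each of tea2, tea3 and drawer_in above 0.11 m and value of joint drawer below 0.2 m) or (horizontal distance between each of tea2, tea4 and drawer_in above 0.11 m and value of joint drawer below 0.2 m) or (horizontal distance between each of tea2, tea5 and drawer_in above 0.11 m and value of joint drawer below 0.2 m) or (horizontal distance between each of tea2, tea6 and drawer_in above 0.11 m and value of joint drawer below 0.2 m) or (horizontal distance between each of tea2, tea7 and drawer_in above 0.11 m and value of joint drawer below 0.2 m) or (horizontal distance between each of tea3, tea4 and drawer_in above 0.11 m and value of joint drawer below 0.2 m) or (horizontal distance between each of tea3, tea5 and drawer_in above 0.11 m and value of joint drawer below 0.2 m) or (horizontal distance between each of tea3, tea6 and drawer_in above 0.11 m and value of joint drawer below 0.2 m) or (horizontal distance between each of tea3, tea7 and drawer_in above 0.11 m and value of joint drawer below 0.2 m) or (horizontal distance between each of tea4, tea5 and drawer_in above 0.11 m and value of joint drawer below 0.2 m) or (horizontal distance between each of tea4, tea6 and drawer_in above 0.11 m and value of joint drawer below 0.2 m) or (horizontal distance between each of tea4, tea7 and drawer_in above 0.11 m and value of joint drawer below 0.2 m) or (horizontal distance between each of tea5, tea6 and drawer_in above 0.11 m and value of joint drawer below 0.2 m) or (horizontal distance between each of tea5, tea7 and drawer_in above 0.11 m and value of joint drawer below 0.2 m) or (horizontal distance between each of tea6, tea7 and drawer_in above 0.11 m and value of joint drawer below 0.2 m)) and value of joint drawer above 0.1 m), for 0.3 s.
2. the drawer is shut (value of joint drawer below 0.006 m), for 0.2 s.
3. the key is fully home in the lock (value of joint drawer below 0.006 m and distance between key and lock_top below 0.005 m and angle between key's own z axis and vertical below 0.12 rad and value of joint lock below 0.7 rad), for 0.2 s.
4. the key has been turned clockwise to the stop (value of joint drawer below 0.006 m and distance between key and lock_top below 0.005 m and angle between key's own z axis and vertical below 0.12 rad and value of joint lock above 1.2 rad), for 0.2 s.
5. the key is back in its stand (value of joint drawer below 0.006 m and value of joint lock above 1.2 rad and distance between key and stand_top below 0.006 m and angle between key's own z axis and vertical below 0.12 rad), for 0.2 s.
At the end, for the whole second after the job is handed in: Exactly five cartons within 110 mm (horizontally) of the centre of the drawer floor; undersides of all cartons less than 36 mm above the counter; drawer within 6 mm of shut; lock turned past 1.2 rad; key at rest upright in its stand, collar within 6 mm of the pocket mouth (all of step 5 and height (world z) of each of tea1, tea2, tea3, tea4, tea5, tea6, tea7 below 0.036 m and horizontal distance between any of tea1, tea2, tea3 and drawer_in below 0.11 m and horizontal distance between any of tea1, tea2, tea4 and drawer_in below 0.11 m and horizontal distance between any of tea1, tea2, tea5 and drawer_in below 0.11 m and horizontal distance between any of tea1, tea2, tea6 and drawer_in below 0.11 m and horizontal distance between any of tea1, tea2, tea7 and drawer_in below 0.11 m and horizontal distance between any of tea1, tea3, tea4 and drawer_in below 0.11 m and horizontal distance between any of tea1, tea3, tea5 and drawer_in below 0.11 m and horizontal distance between any of tea1, tea3, tea6 and drawer_in below 0.11 m and horizontal distance between any of tea1, tea3, tea7 and drawer_in below 0.11 m and horizontal distance between any of tea1, tea4, tea5 and drawer_in below 0.11 m and horizontal distance between any of tea1, tea4, tea6 and drawer_in below 0.11 m and horizontal distance between any of tea1, tea4, tea7 and drawer_in below 0.11 m and horizontal distance between any of tea1, tea5, tea6 and drawer_in below 0.11 m and horizontal distance between any of tea1, tea5, tea7 and drawer_in below 0.11 m and horizontal distance between any of tea1, tea6, tea7 and drawer_in below 0.11 m and horizontal distance between any of tea2, tea3, tea4 and drawer_in below 0.11 m and horizontal distance between any of tea2, tea3, tea5 and drawer_in below 0.11 m and horizontal distance between any of tea2, tea3, tea6 and drawer_in below 0.11 m and horizontal distance between any of tea2, tea3, tea7 and drawer_in below 0.11 m and horizontal distance between any of tea2, tea4, tea5 and drawer_in below 0.11 m and horizontal distance between any of tea2, tea4, tea6 and drawer_in below 0.11 m and horizontal distance between any of tea2, tea4, tea7 and drawer_in below 0.11 m and horizontal distance between any of tea2, tea5, tea6 and drawer_in below 0.11 m and horizontal distance between any of tea2, tea5, tea7 and drawer_in below 0.11 m and horizontal distance between any of tea2, tea6, tea7 and drawer_in below 0.11 m and horizontal distance between any of tea3, tea4, tea5 and drawer_in below 0.11 m and horizontal distance between any of tea3, tea4, tea6 and drawer_in below 0.11 m and horizontal distance between any of tea3, tea4, tea7 and drawer_in below 0.11 m and horizontal distance between any of tea3, tea5, tea6 and drawer_in below 0.11 m and horizontal distance between any of tea3, tea5, tea7 and drawer_in below 0.11 m and horizontal distance between any of tea3, tea6, tea7 and drawer_in below 0.11 m and horizontal distance between any of tea4, tea5, tea6 and drawer_in below 0.11 m and horizontal distance between any of tea4, tea5, tea7 and drawer_in below 0.11 m and horizontal distance between any of tea4, tea6, tea7 and drawer_in below 0.11 m and horizontal distance between any of tea5, tea6, tea7 and drawer_in below 0.11 m and ((horizontal distance between each of tea1, tea2 and drawer_in above 0.11 m and value of joint drawer below 0.2 m) or (horizontal distance between each of tea1, tea3 and drawer_in above 0.11 m and value of joint drawer below 0.2 m) or (horizontal distance between each of tea1, tea4 and drawer_in above 0.11 m and value of joint drawer below 0.2 m) or (horizontal distance between each of tea1, tea5 and drawer_in above 0.11 m and value of joint drawer below 0.2 m) or (horizontal distance between each of tea1, tea6 and drawer_in above 0.11 m and value of joint drawer below 0.2 m) or (horizontal distance between each of tea1, tea7 and drawer_in above 0.11 m and value of joint drawer below 0.2 m) or (horizontal distance between each of tea2, tea3 and drawer_in above 0.11 m and value of joint drawer below 0.2 m) or (horizontal distance between each of tea2, tea4 and drawer_in above 0.11 m and value of joint drawer below 0.2 m) or (horizontal distance between each of tea2, tea5 and drawer_in above 0.11 m and value of joint drawer below 0.2 m) or (horizontal distance between each of tea2, tea6 and drawer_in above 0.11 m and value of joint drawer below 0.2 m) or (horizontal distance between each of tea2, tea7 and drawer_in above 0.11 m and value of joint drawer below 0.2 m) or (horizontal distance between each of tea3, tea4 and drawer_in above 0.11 m and value of joint drawer below 0.2 m) or (horizontal distance between each of tea3, tea5 and drawer_in above 0.11 m and value of joint drawer below 0.2 m) or (horizontal distance between each of tea3, tea6 and drawer_in above 0.11 m and value of joint drawer below 0.2 m) or (horizontal distance between each of tea3, tea7 and drawer_in above 0.11 m and value of joint drawer below 0.2 m) or (horizontal distance between each of tea4, tea5 and drawer_in above 0.11 m and value of joint drawer below 0.2 m) or (horizontal distance between each of tea4, tea6 and drawer_in above 0.11 m and value of joint drawer below 0.2 m) or (horizontal distance between each of tea4, tea7 and drawer_in above 0.11 m and value of joint drawer below 0.2 m) or (horizontal distance between each of tea5, tea6 and drawer_in above 0.11 m and value of joint drawer below 0.2 m) or (horizontal distance between each of tea5, tea7 and drawer_in above 0.11 m and value of joint drawer below 0.2 m) or (horizontal distance between each of tea6, tea7 and drawer_in above 0.11 m and value of joint drawer below 0.2 m)) and linear speed of key below 0.02 m/s); the robot touches nothing.
It fails at once if the mug1 was shifted (distance of mug1 from where it was at the start of the episode above 0.03 m).
It fails at once if the mug2 was shifted (distance of mug2 from where it was at the start of the episode above 0.03 m).
It fails at once if the canister was shifted (distance of canister from where it was at the start of the episode above 0.03 m).
Of tea1, tea2, tea3, tea4, tea5, tea6, tea7 only 5 to 7 are there at a start; the rules pass over those that are not, and their reading is None.
At some moment in a run one of tea3, tea4, tea5, tea6, tea7 may be knocked a few centimetres aside while the robot is not near it.
It also fails if it takes over 208 s, if anything falls off the work surface, if the arm or the gripper's body presses on something with over 40 N, if the wrist force passes 120 N, or if a joint passes its speed limit or range.

## Working session

There is one attempt and no reset: what is moved stays moved. The work goes in short steps, Python scripts to look and compute and a tool call to move; the robot and the scene stay as the last step left them, time stands still between calls to the robot, and variables do not carry over. Pictures are saved under pics/ and viewed, at most 14 in all, crops included, and the job is handed in when it is done.

Besides the shell and the picture viewer there is one more tool, called after "Emit:" as a command line: name --argument value ..., lists and objects as JSON in quotes. arm_command: Moves the arm, as the interface text tells. Shifts and turns lie within -1 to 1; 1 stands for 30 cm of shift or pi/2 rad of turn. Its arguments: {"type":"object","properties":{"rows":{"type":"array"}},"required":["rows"]}

```bash
mkdir -p pics
cat > h.py <<'E'
import numpy as np, cv2
from plant import monitor, vision, manip
def grab(n,save=None):
    f=vision.grab_frame(n)
    if save: cv2.imwrite('pics/'+save,f['color'][:,:,::-1])
    return f
def slopes(f,uv):
    uv=np.asarray(uv,float).reshape(-1,2);K=np.array(f['mtx'])
    d=np.c_[(uv[:,0]-K[0,2])/K[0,0],(uv[:,1]-K[1,2])/K[1,1]]
    s=d.copy();k=float(np.ravel(f['k1'])[0])
    for _ in range(20): s=d/(1+k*(s**2).sum(1,keepdims=True))
    return s
def plane(f,uv,z):
    s=slopes(f,uv);R=np.array(f['R']);t=np.array(f['t']);c=-R.T@t
    d=np.c_[s,np.ones(len(s))]@R
    return c+d*((z-c[2])/d[:,2:3])
def cloud(f):
    h,w=f['z_map'].shape;u,v=np.meshgrid(np.arange(w),np.arange(h))
    s=slopes(f,np.c_[u.ravel(),v.ravel()]);z=f['z_map'].ravel()[:,None]
    P=(np.c_[s,np.ones(len(s))]*z-np.array(f['t']))@np.array(f['R'])
    P[z[:,0]==0]=np.nan
    return P.reshape(h,w,3)
def hsv(f): return cv2.cvtColor(f['color'],cv2.COLOR_RGB2HSV)
def project(f,X):
    c=np.asarray(X).reshape(-1,3)@np.array(f['R']).T+np.array(f['t']);s=c[:,:2]/c[:,2:]
    s=s*(1+float(np.ravel(f['k1'])[0])*(s**2).sum(1,keepdims=True));K=np.array(f['mtx'])
    return np.c_[s[:,0]*K[0,0]+K[0,2],s[:,1]*K[1,1]+K[1,2]]
def st():
    s=monitor.state();print({k:np.round(s[k],4).tolist() for k in('time','tool_pos','tool_rot','contact_force','gripper_width','grasp_force')})
E
python3 - <<'E'
from h import *
for n in('top','side'):
    f=grab(n,n+'0.png');print(n,np.round(f['mtx'],1).tolist(),f['k1'],np.round(-np.array(f['R']).T@f['t'],3),np.round(f['R'],3).tolist())
st()
E
```

```text
top [[402.0, 0.0, 278.7], [0.0, 402.0, 208.7], [0.0, 0.0, 1.0]] -0.09115744463691763 [0.392 0.057 1.005] [[-0.016, -0.999, 0.035], [-0.984, 0.009, -0.176], [0.175, -0.037, -0.984]]
side [[484.4, 0.0, 279.4], [0.0, 484.4, 205.2], [0.0, 0.0, 1.0]] -0.05640164336281221 [0.476 0.8   0.818] [[-0.989, -0.145, 0.006], [-0.103, 0.674, -0.732], [0.102, -0.725, -0.682]]
{'time': 0.1, 'tool_pos': [0.2533, 0.5707, 0.2302], 'tool_rot': [-0.0003, 0.2074, 0.9783, -0.0009], 'contact_force': [0.3341, -0.1471, 0.4643], 'gripper_width': 0.9978, 'grasp_force': 0.0}
```

View pics/top0.png

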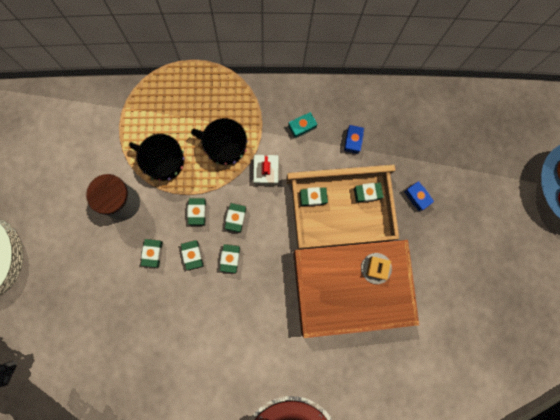

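View pics/side0.png

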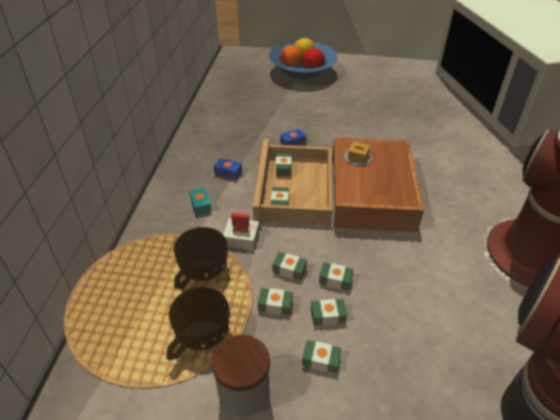

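The drawer opens away from the robot (up in the top view, world +x). It holds two cartons, at about (314,196) and (368,192). Five green cartons lie on the counter at (196,211), (235,217), (151,253), (191,255) and (229,259). The blue and teal look-alikes are at (303,124), (354,139) and (419,196). The key and stand are at (266,168) and the lock is at (378,267). I'll measure these now.

```bash
cat > m.py <<'E'
from h import *
def cartons(f,verbose=True):
    H=hsv(f);P=cloud(f)
    g=cv2.inRange(H,(60,60,10),(88,255,120))
    dots=cv2.inRange(H,(3,150,150),(16,255,255))
    n,l,s,c=cv2.connectedComponentsWithStats(dots);out=[]
    for i in range(1,n):
        if not 10<s[i,4]<200: continue
        x,y=c[i];w=P[int(y),int(x)]
        if not 0.015<w[2]<0.055: continue
        z=0.028 if w[2]<0.033 else 0.038
        # band/green neighbourhood: top-face points within 42 mm
        m=(np.abs(P[:,:,2]-z)<0.006)&(np.hypot(P[:,:,0]-w[0],P[:,:,1]-w[1])<0.042)
        gm=m&(g>0)
        wm=m&(((H[:,:,1]<70)&(H[:,:,2]>130))|(dots>0))
        if gm.sum()<8: continue
        vs,us=np.nonzero(gm|wm);X=plane(f,np.c_[us,vs],z)[:,:2]
        r=cv2.minAreaRect(X.astype(np.float32)*1000)
        b=cv2.boxPoints(r);e=b[1]-b[0],b[2]-b[1];e=max(e,key=np.linalg.norm)
        d=plane(f,[c[i]],z)[0]
        out.append((d[0],d[1],np.degrees(np.arctan2(e[1],e[0]))%180))
        if verbose: print(np.round(c[i]),'dot',np.round(d[:2],4),'rect',np.round(r[0],1),np.round(r[1],1),'ang',round(out[-1][2],1),'zdepth',round(float(w[2]),3))
    return out
E
python3 - <<'E'
from m import *
for n in('top','side'):
    f=grab(n);print(n);cartons(f)
    H=hsv(f);P=cloud(f)
    def rep(name,m,z):
        k,l,s,c=cv2.connectedComponentsWithStats(m.astype(np.uint8))
        for i in range(1,k):
            if s[i,4]<25: continue
            v,u=np.nonzero(l==i);X=plane(f,np.c_[u,v],z)[:,:2];r=cv2.minAreaRect(X.astype(np.float32)*1000)
            b=cv2.boxPoints(r);e=max((b[1]-b[0],b[2]-b[1]),key=np.linalg.norm)
            print(name,s[i,4],np.round(c[i]),np.round(r[0],1),np.round(r[1],1),'ang',round(float(np.degrees(np.arctan2(e[1],e[0]))%180),1),'meanz',np.round(np.nanmedian(P[:,:,2][l==i]),3))
    Z=P[:,:,2];S=H[:,:,1];V=H[:,:,2];h=H[:,:,0]
    ws=(P[:,:,0]>0.3)&(P[:,:,0]<0.8)&(np.abs(P[:,:,1])<0.45)
    rep('stand',ws&(S<60)&(V>130)&(np.abs(Z-.032)<.006),.032)
    rep('keytop',ws&((h<6)|(h>174))&(S>170)&(V>90)&(Z>.066)&(Z<.085),.076)
    rep('brass',ws&(np.abs(Z-.102)<.006)&(h>12)&(h<30)&(S>120)&(V>100),.102)
    rep('cabtop',ws&(np.abs(Z-.072)<.006)&(h<20)&(S>80),.072)
    rep('rim',ws&(np.abs(Z-.0565)<.004)&(h<25),.057)
E
```

```text
top
[303. 122.] dot [ 0.7916 -0.0466] rect [786.9 -45.3] [42.  66.4] ang 111.0 zdepth 0.029
[369. 191.] dot [ 0.6067 -0.2072] rect [ 606.3 -205. ] [41. 65.] ang 96.6 zdepth 0.036
[314. 195.] dot [ 0.5968 -0.0677] rect [596.8 -65.8] [40.9 62.4] ang 93.3 zdepth 0.036
[196. 210.] dot [0.5633 0.2242] rect [561.3 223. ] [62.4 39.5] ang 1.0 zdepth 0.028
[235. 217.] dot [0.547  0.1277] rect [545.6 128.5] [40.6 63.6] ang 166.1 zdepth 0.028
[150. 252.] dot [0.4613 0.3334] rect [460.1 332.3] [40.6 63. ] ang 174.2 zdepth 0.032
[191. 254.] dot [0.4557 0.2337] rect [454.6 232.4] [63.6 41.7] ang 13.7 zdepth 0.028
[229. 258.] dot [0.4463 0.141 ] rect [445.7 141.8] [40.7 63.8] ang 171.2 zdepth 0.027
stand 442 [266. 169.] [667.9  51. ] [58.  70.1] ang 179.6 meanz 0.031
stand 56 [371. 189.] [ 607.3 -209.9] [41.2 29.9] ang 7.9 meanz 0.037
stand 40 [315. 191.] [609.8 -70.9] [35.5 20.6] ang 68.0 meanz 0.037
stand 36 [315. 201.] [584.7 -69.2] [15.  32.5] ang 95.3 meanz 0.036
stand 131 [195. 210.] [562.6 223.6] [37.5 32.3] ang 89.5 meanz 0.028
stand 125 [234. 217.] [546.  127.9] [40.8 32.6] ang 74.0 meanz 
[... 2259 characters left out ...]
6.3] ang 109.5 meanz 0.073
rim 442 [261. 174.] [ 653.3 -129.6] [ 16.6 270.5] ang 94.5 meanz 0.056
rim 188 [371. 212.] [381.3 -18.5] [161.6  16.2] ang 2.7 meanz 0.056
rim 50 [240. 222.] [669.1  55.8] [15.7 40.9] ang 177.6 meanz 0.056
rim 135 [200. 238.] [741.1 125.5] [99.  46.7] ang 17.0 meanz 0.056
rim 102 [207. 267.] [705.  191.4] [92.2 25.6] ang 37.3 meanz 0.057
rim 25 [177. 279.] [756.7 233.5] [19.2 12.9] ang 35.8 meanz 0.057
rim 159 [196. 300.] [702.3 283.7] [100.9  49.8] ang 19.0 meanz 0.057
rim 101 [207. 336.] [666.9 347.3] [90.7 24.6] ang 35.5 meanz 0.057
rim 27 [171. 351.] [723.1 388.6] [16.7  9.1] ang 40.4 meanz 0.058
rim 31 [263. 391.] [550.8 436.4] [32.   4.4] ang 64.6 meanz 0.057
```

Emit:
arm_command --rows '[[85,[0.5,-1,0],[0,0,0.11]],[85,[0.5,-1,0],[0,0,0.11]],[85,[0.5,-1,0],[0,0,0.11]],[85,[0.5,-1,0],[0,0,0.11]],[85,[0.5,-1,0],[0,0,0.11]],[85,[0.5,-1,0],[0,0,0.11]],[85,[0.5,-1,0],[0,0,0.11]],[85,[0.5,-1,0],[0,0,0.11]],[85,[0.5,-1,0],[0,0,0.11]]]'

```text
time: 0.95
tool_pos: [0.406, 0.2661, 0.2312]
tool_rot: [0.001, 0.126, 0.992, -0.001]
contact_force: [-0.4, 0.1, -0.3]
gripper_width: 0.994
grasp_force: 0.0
```

Emit:
arm_command --rows '[[85,[0.4767,-0.475,-0.2367],[0,0,0]],[85,[0.4767,-0.475,-0.2367],[0,0,0]],[85,[0.4767,-0.475,-0.2367],[0,0,0]],[85,[0.4767,-0.475,-0.2367],[0,0,0]],[85,[0.4767,-0.475,-0.2367],[0,0,0]],[85,[0.4767,-0.475,-0.2367],[0,0,0]],[85,[0.4767,-0.475,-0.2367],[0,0,0]],[85,[0.4767,-0.475,-0.2367],[0,0,0]]]'

```text
time: 1.62
tool_pos: [0.5463, 0.1289, 0.16]
tool_rot: [-0.001, 0.123, 0.992, 0.0]
contact_force: [-0.9, 0.1, -0.1]
gripper_width: 0.992
grasp_force: 0.0
```

Run:
```python
from m import *
f=grab('wrist','w1.png');cartons(f);st()
print(np.round(-np.array(f['R']).T@f['t'],3))
```

```text
[503.  35.] dot [0.4551 0.3268] rect [461.1 331.7] [43.3 63.3] ang 174.4 zdepth 0.029
[379.  65.] dot [0.4546 0.2291] rect [455.  233.4] [64.8 41.5] ang 13.7 zdepth 0.028
{'time': 1.6667, 'tool_pos': [0.5462, 0.1296, 0.1606], 'tool_rot': [-0.0001, 0.1219, 0.9925, 0.0002], 'contact_force': [-0.8521, 0.3346, 0.8237], 'gripper_width': 0.9947, 'grasp_force': 0.0}
[0.466 0.149 0.302]
```

View pics/w1.png

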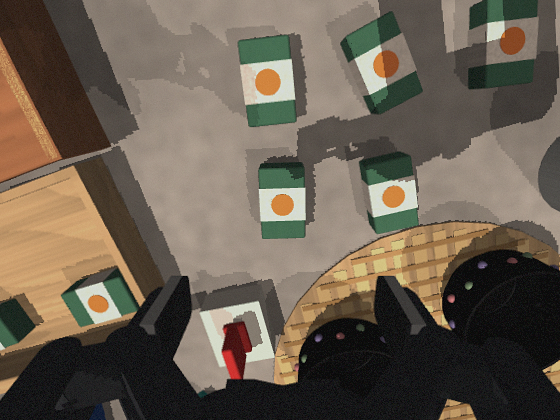

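The wrist view shows the two fingertips at about (170,300) and (395,300). Carton B is at (282,205) and A at (393,197), with E, D and C along the top. The key and stand are at (237,345). I'll refine B's position from this frame.

```bash
sed -i 's/<s\[i,4\]<200/<s[i,4]<2500/' m.py
python3 - <<'E'
from m import *
f=grab('wrist');cartons(f)
E
```

```text
[504.  35.] dot [0.4546 0.3282] rect [461.1 331.4] [43.6 63.4] ang 173.6 zdepth 0.028
[379.  64.] dot [0.454  0.2297] rect [454.9 233.4] [64.7 41.5] ang 13.6 zdepth 0.029
[267.  82.] dot [0.4454 0.1416] rect [445.7 141.5] [40.6 64.8] ang 172.1 zdepth 0.027
[392. 196.] dot [0.5627 0.2246] rect [561.  224.1] [41.1 66.2] ang 179.4 zdepth 0.028
[281. 204.] dot [0.5462 0.1282] rect [544.9 128.4] [40.1 65.5] ang 167.2 zdepth 0.028
[ 97. 303.] dot [ 0.5966 -0.0667] rect [595.  -63.5] [42.5 67.1] ang 93.9 zdepth 0.039
```

Emit:
arm_command --rows '[[85,[-0.003,0,-0.12],[0,0,0.01]],[85,[-0.003,0,-0.24],[0,0,0.01]],[85,[-0.003,0,-0.36],[0,0,0.01]],[85,[-0.003,0,-0.45],[0,0,0.01]],[85,[-0.003,0,-0.5133],[0,0,0.01]],[85,[-0.003,0,-0.5133],[0,0,0.01]],[30,[-0.003,0,-0.5133],[0,0,0.01]],[30,[-0.003,0,-0.5133],[0,0,0.01]],[30,[-0.003,0,-0.5133],[0,0,0.01]],[30,[-0.003,0,-0.5133],[0,0,0.01]]]'

```text
time: 2.55
tool_pos: [0.5475, 0.1292, 0.009]
tool_rot: [0.002, 0.114, 0.993, 0.0]
contact_force: [-8.4, 0.7, 27.1]
gripper_width: 0.453
grasp_force: 57.9
```

Emit:
arm_command --rows '[[30,[0,0,0.1],[0,0,0]],[30,[0,0,0.2],[0,0,0]],[30,[0,0,0.3],[0,0,0.05]],[30,[-0.01,-0.05,0.38],[0,0,0.1]],[30,[-0.02,-0.15,0.38],[0,0,0.19]],[30,[-0.027,-0.25,0.38],[0,0,0.19]],[30,[-0.027,-0.35,0.38],[0,0,0.19]],[30,[-0.027,-0.45,0.38],[0,0,0.19]],[30,[-0.027,-0.55,0.38],[0,0,0.19]],[30,[-0.027,-0.65,0.38],[0,0,0.19]],[30,[-0.027,-0.75,0.38],[0,0,0.19]],[30,[-0.027,-0.8,0.38],[0,0,0.19]]]'

```text
time: 3.55
tool_pos: [0.538, -0.1144, 0.1219]
tool_rot: [0.001, -0.033, 0.999, -0.001]
contact_force: [0.0, 0.4, 0.1]
gripper_width: 0.452
grasp_force: 62.5
```

Run:
```python
from m import *
st();f=grab('side','s1.png');cartons(f)
```

```text
{'time': 3.55, 'tool_pos': [0.538, -0.1144, 0.1219], 'tool_rot': [0.0012, -0.0334, 0.9994, -0.001], 'contact_force': [0.0215, 0.4292, 0.1477], 'gripper_width': 0.4522, 'grasp_force': 62.5308}
[199. 196.] dot [ 0.7924 -0.0442] rect [791.1 -38.8] [39.9 69.3] ang 115.5 zdepth 0.027
[335. 272.] dot [0.4495 0.1456] rect [448.5 144.9] [42.9 57.8] ang 173.9 zdepth 0.029
[275. 297.] dot [0.564  0.2257] rect [563.1 228.3] [42.6 56.8] ang 179.8 zdepth 0.028
[329. 307.] dot [0.4563 0.2358] rect [457.2 236.6] [60.3 44.2] ang 16.5 zdepth 0.029
[322. 352.] dot [0.4617 0.3348] rect [462.1 336.3] [42.9 61.6] ang 173.5 zdepth 0.027
```

View pics/s1.png

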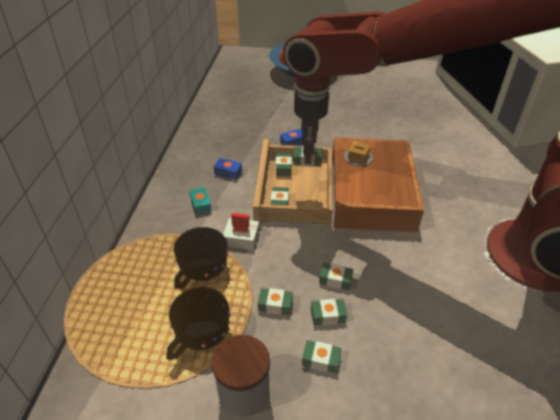

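Emit:
arm_command --rows '[[30,[0,-0.12,0],[0,0,0]],[30,[0,-0.24,0],[0,0,0]],[30,[0,-0.328,0],[0,0,0]],[30,[0,-0.328,0],[0,0,0]],[30,[0,-0.328,-0.12],[0,0,0]],[30,[0,-0.328,-0.22],[0,0,0]],[30,[0,-0.328,-0.29],[0,0,0]],[30,[0,-0.328,-0.326],[0,0,0]],[30,[0,-0.328,-0.326],[0,0,0]],[52,[0,-0.328,-0.326],[0,0,0]],[52,[0,-0.328,-0.326],[0,0,0]],[52,[0,-0.328,-0.326],[0,0,0]]]'

```text
time: 4.6
tool_pos: [0.5387, -0.2099, 0.0242]
tool_rot: [0.001, -0.035, 0.999, -0.001]
contact_force: [0.6, -1.2, -0.1]
gripper_width: 0.609
grasp_force: 0.0
```

Emit:
arm_command --rows '[[52,[0,0,0.1],[0,0,0]],[52,[0,0,0.2],[0,0,0]],[85,[0,0,0.333],[0,0,0]],[85,[0,0.1,0.333],[0,0,0]],[85,[0,0.2,0.333],[0,0,0]],[85,[0,0.32,0.333],[0,0,0]],[85,[-0.05,0.44,0.333],[0,0,-0.05]],[85,[-0.1,0.55,0.333],[0,0,-0.132]],[85,[-0.18,0.65,0.333],[0,0,-0.132]],[85,[-0.26,0.75,0.333],[0,0,-0.132]],[85,[-0.307,0.85,0.333],[0,0,-0.132]],[85,[-0.307,0.95,0.333],[0,0,-0.132]]]'

```text
time: 5.6
tool_pos: [0.4433, 0.0767, 0.1229]
tool_rot: [0.0, 0.069, 0.998, 0.0]
contact_force: [0.9, -0.1, 0.1]
gripper_width: 0.997
grasp_force: 0.0
```

Run:
```python
from m import *
st();f=grab('top','t1.png');cartons(f)
f=grab('side');cartons(f)
```

```text
{'time': 5.6, 'tool_pos': [0.4433, 0.0767, 0.1229], 'tool_rot': [0.0004, 0.0691, 0.9976, 0.0], 'contact_force': [0.8997, -0.0716, 0.1323], 'gripper_width': 0.9966, 'grasp_force': 0.0}
[303. 123.] dot [ 0.7914 -0.0464] rect [782.4 -46.4] [33.3 66. ] ang 109.4 zdepth 0.029
[369. 191.] dot [ 0.6065 -0.2072] rect [ 596.7 -205. ] [63.6 61.2] ang 89.7 zdepth 0.038
[314. 195.] dot [ 0.5967 -0.0674] rect [596.9 -65.8] [41.1 62.4] ang 93.3 zdepth 0.036
[196. 210.] dot [0.5633 0.2242] rect [562.1 224.3] [60.7 37. ] ang 1.0 zdepth 0.026
[372. 219.] dot [ 0.5371 -0.2094] rect [ 535.1 -209.3] [62.2 42.1] ang 5.2 zdepth 0.038
[150. 252.] dot [0.4612 0.3332] rect [460.2 332.5] [41.2 62.8] ang 174.5 zdepth 0.025
[191. 254.] dot [0.4557 0.2337] rect [455.2 232.4] [64.7 42. ] ang 13.7 zdepth 0.026
[199. 196.] dot [ 0.7925 -0.0439] rect [790.7 -38. ] [38.2 72.5] ang 113.1 zdepth 0.031
[336. 272.] dot [0.4465 0.143 ] rect [456.1 144.4] [43.8 46.9] ang 170.0 zdepth 0.031
[329. 307.] dot [0.456  0.2355] rect [463.5 238.8] [47.5 44.9] ang 16.1 zdepth 0.027
[322. 352.] dot [0.4617 0.3348] rect [462.8 336.6] [43.8 62.9] ang 173.5 zdepth 0.028
```

View pics/t1.png

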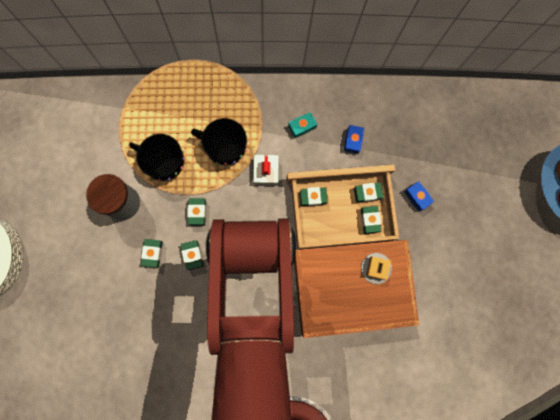

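Emit:
arm_command --rows '[[85,[0,0.12,0],[0,0,0]],[85,[0,0.222,0],[0,0,0]],[85,[0,0.222,-0.05],[0,0,0]],[85,[0,0.222,-0.15],[0,0,0]],[85,[0,0.222,-0.25],[0,0,0]],[85,[0,0.222,-0.33],[0,0,0]],[85,[0,0.222,-0.377],[0,0,0]],[85,[0,0.222,-0.377],[0,0,0]],[30,[0,0.222,-0.377],[0,0,0]],[30,[0,0.222,-0.377],[0,0,0]],[30,[0,0.222,-0.377],[0,0,0]],[30,[0,0.222,-0.377],[0,0,0]]]'

```text
time: 6.7
tool_pos: [0.4471, 0.142, 0.0113]
tool_rot: [0.002, 0.069, 0.998, 0.0]
contact_force: [-10.2, -1.1, 32.3]
gripper_width: 0.452
grasp_force: 58.3
```

Emit:
arm_command --rows '[[30,[0,0,0.1],[0,0,0]],[30,[0,0,0.2],[0,0,0]],[30,[0,0,0.3],[0,0,0.05]],[30,[0.03,-0.07,0.37],[0,0,0.1]],[30,[0.07,-0.17,0.37],[0,0,0.132]],[30,[0.11,-0.28,0.37],[0,0,0.132]],[30,[0.15,-0.39,0.37],[0,0,0.132]],[30,[0.19,-0.5,0.37],[0,0,0.132]],[30,[0.23,-0.62,0.37],[0,0,0.132]],[30,[0.27,-0.74,0.37],[0,0,0.132]],[30,[0.29,-0.86,0.37],[0,0,0.132]],[30,[0.29,-0.939,0.37],[0,0,0.132]]]'

```text
time: 7.7
tool_pos: [0.5337, -0.1432, 0.1217]
tool_rot: [0.001, -0.034, 0.999, -0.001]
contact_force: [0.3, 0.3, -0.5]
gripper_width: 0.451
grasp_force: 62.1
```

Emit:
arm_command --rows '[[30,[0,0,0],[0,0,0]],[30,[0,0,-0.1],[0,0,0]],[30,[0,0,-0.2],[0,0,0]],[30,[0,0,-0.27],[0,0,0]],[30,[0,0,-0.318],[0,0,0]],[30,[0,0,-0.318],[0,0,0]],[52,[0,0,-0.318],[0,0,0]],[52,[0,0,-0.318],[0,0,0]],[52,[0,0,-0.318],[0,0,0]],[52,[0,0,-0.2],[0,0,0]],[52,[0,0,-0.1],[0,0,0]],[52,[0,0,0],[0,0,0]]]'

```text
time: 8.7
tool_pos: [0.5324, -0.1395, 0.122]
tool_rot: [0.0, -0.035, 0.999, -0.0]
contact_force: [0.3, -0.9, 0.2]
gripper_width: 0.61
grasp_force: 0.0
```

Emit:
arm_command --rows '[[85,[0,0.1,0],[0,0,0]],[85,[0,0.2,0],[0,0,-0.044]],[85,[0.02,0.32,0],[0,0,-0.044]],[85,[0.04,0.44,0],[0,0,-0.044]],[85,[0.06,0.56,0],[0,0,-0.044]],[85,[0.08,0.68,0],[0,0,-0.044]],[85,[0.097,0.8,0],[0,0,-0.044]],[85,[0.097,0.9,0],[0,0,-0.044]],[85,[0.097,0.9,0],[0,0,-0.044]]]'

```text
time: 9.45
tool_pos: [0.5616, 0.135, 0.1214]
tool_rot: [0.001, -0.003, 1.0, 0.001]
contact_force: [0.1, -0.5, -0.0]
gripper_width: 0.995
grasp_force: 0.0
```

Run:
```python
from m import *
st();f=grab('side');cartons(f);print();f=grab('top');cartons(f);print();f=grab('wrist');cartons(f)
```

```text
{'time': 9.45, 'tool_pos': [0.5616, 0.135, 0.1214], 'tool_rot': [0.0008, -0.0026, 1.0, 0.0011], 'contact_force': [0.0876, -0.4522, -0.0327], 'gripper_width': 0.9954, 'grasp_force': 0.0}
[199. 196.] dot [ 0.7926 -0.0446] rect [790.4 -38.3] [39.9 70.1] ang 116.7 zdepth 0.028

[303. 123.] dot [ 0.7913 -0.0466] rect [783.4 -48.1] [32.5 69. ] ang 109.4 zdepth 0.03
[369. 191.] dot [ 0.6074 -0.2053] rect [ 606.6 -204.9] [41.  64.2] ang 96.7 zdepth 0.039
[314. 195.] dot [ 0.5967 -0.0675] rect [596.4 -65.4] [60.2 42.9] ang 89.6 zdepth 0.039
[197. 211.] dot [0.563  0.2208] rect [557.  215.5] [50.2 19.7] ang 1.0 zdepth 0.028
[343. 221.] dot [ 0.5316 -0.1383] rect [ 528.9 -139.2] [61.9 41.2] ang 4.1 zdepth 0.041
[150. 252.] dot [0.4614 0.3331] rect [461.2 331.9] [40.4 63.2] ang 173.9 zdepth 0.027

[402. 231.] dot [0.5717 0.2249] rect [561.3 223.8] [41.7 65.4] ang 179.7 zdepth 0.028
[ 32. 264.] dot [ 0.5964 -0.0667] rect [595.3 -63.6] [41.9 67.2] ang 93.8 zdepth 0.038
```

Emit:
arm_command --rows '[[85,[0,0.12,0],[0,0,0]],[85,[0,0.24,0],[0,0,0]],[85,[0,0.313,0],[0,0,0]],[85,[0,0.313,-0.1],[0,0,0]],[85,[0,0.313,-0.2],[0,0,0]],[85,[0,0.313,-0.3],[0,0,0]],[85,[0,0.313,-0.357],[0,0,0]],[85,[0,0.313,-0.357],[0,0,0]],[30,[0,0.313,-0.357],[0,0,0]],[30,[0,0.313,-0.357],[0,0,0]],[30,[0,0.313,-0.357],[0,0,0]],[30,[0,0.313,-0.357],[0,0,0]]]'

```text
time: 10.6
tool_pos: [0.5634, 0.2242, 0.0158]
tool_rot: [0.002, 0.0, 1.0, 0.0]
contact_force: [-7.2, -3.4, 40.1]
gripper_width: 0.451
grasp_force: 56.2
```

Emit:
arm_command --rows '[[30,[0,0,0.1],[0,0,0]],[30,[0,0,0.2],[0,0,0]],[30,[0,0,0.3],[0,0,0]],[30,[0,-0.07,0.357],[0,0,0.044]],[30,[-0.02,-0.17,0.357],[0,0,0.044]],[30,[-0.04,-0.28,0.357],[0,0,0.044]],[30,[-0.06,-0.39,0.357],[0,0,0.044]],[30,[-0.08,-0.5,0.357],[0,0,0.044]],[30,[-0.1,-0.62,0.357],[0,0,0.044]],[30,[-0.113,-0.74,0.357],[0,0,0.044]],[30,[-0.113,-0.86,0.357],[0,0,0.044]],[30,[-0.113,-0.98,0.357],[0,0,0.044]]]'

```text
time: 11.6
tool_pos: [0.5277, -0.0716, 0.1217]
tool_rot: [0.001, -0.035, 0.999, -0.0]
contact_force: [1.5, -0.3, -1.4]
gripper_width: 0.453
grasp_force: 61.3
```

Run:
```python
from m import *
st();f=grab('top','t2.png');cartons(f);print();f=grab('side');cartons(f)
```

```text
{'time': 11.6, 'tool_pos': [0.5277, -0.0716, 0.1217], 'tool_rot': [0.0012, -0.0347, 0.9994, -0.0004], 'contact_force': [1.5093, -0.3468, -1.3996], 'gripper_width': 0.4529, 'grasp_force': 61.3064}
[303. 123.] dot [ 0.7911 -0.0464] rect [785.6 -45.5] [42.9 64. ] ang 124.9 zdepth 0.029
[150. 252.] dot [0.4612 0.3332] rect [460.9 332.2] [41.2 64.5] ang 173.5 zdepth 0.025
[191. 254.] dot [0.4557 0.2337] rect [455.5 232.5] [65.3 42. ] ang 13.6 zdepth 0.027

[199. 196.] dot [ 0.7928 -0.0441] rect [790.9 -38.2] [39.8 70.8] ang 115.2 zdepth 0.028
[329. 307.] dot [0.4563 0.2358] rect [458.2 237.1] [63.4 42.3] ang 8.4 zdepth 0.031
[322. 352.] dot [0.4617 0.3348] rect [462.2 336.5] [43.3 61.6] ang 173.5 zdepth 0.029
```

View pics/t2.png

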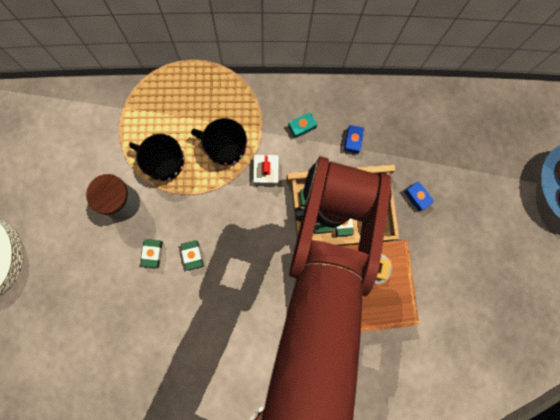

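The third carton is held over the drawer. Cartons C at (150,252) and D at (191,254) stay on the counter. I'll lower and release this one.

Emit:
arm_command --rows '[[30,[0,-0.005,0],[0,0,0]],[30,[0,-0.005,-0.1],[0,0,0]],[30,[0,-0.005,-0.2],[0,0,0]],[30,[0,-0.005,-0.27],[0,0,0]],[30,[0,-0.005,-0.307],[0,0,0]],[30,[0,-0.005,-0.307],[0,0,0]],[48,[0,-0.005,-0.307],[0,0,0]],[48,[0,-0.005,-0.307],[0,0,0]],[48,[0,-0.005,-0.307],[0,0,0]],[48,[0,-0.005,-0.2],[0,0,0]],[48,[0,-0.005,-0.1],[0,0,0]],[48,[0,-0.005,0],[0,0,0]]]'

```text
time: 12.7
tool_pos: [0.5273, -0.0711, 0.1214]
tool_rot: [-0.0, -0.035, 0.999, 0.0]
contact_force: [-0.1, -0.0, 0.0]
gripper_width: 0.561
grasp_force: 0.0
```

Emit:
arm_command --rows '[[48,[0,0,0.1],[0,0,0]],[20,[0.05,-0.02,0.2],[0,0,0]],[0,[0.13,-0.05,0.26],[0,0,0]],[0,[0.22,-0.08,0.32],[0,0,0]],[0,[0.32,-0.11,0.38],[0,0,0]],[0,[0.42,-0.14,0.433],[0,0,0]],[0,[0.52,-0.17,0.433],[0,0,0]],[0,[0.573,-0.178,0.433],[0,0,0]],[0,[0.573,-0.178,0.433],[0,0,0]]]'

```text
time: 13.45
tool_pos: [0.7018, -0.1254, 0.2503]
tool_rot: [0.001, -0.035, 0.999, -0.0]
contact_force: [-0.4, 0.1, -0.3]
gripper_width: 0.006
grasp_force: 0.0
```

Run:
```python
from m import *
st();f=grab('wrist','w2.png');cartons(f);print();grab('side','s2.png')
```

```text
{'time': 13.45, 'tool_pos': [0.7018, -0.1254, 0.2503], 'tool_rot': [0.0007, -0.0345, 0.9994, -0.0002], 'contact_force': [-0.42, 0.1423, -0.2523], 'gripper_width': 0.0056, 'grasp_force': 0.0}
[280.  11.] dot [ 0.5322 -0.1393] rect [ 544.6 -138. ] [43.2 40.6] ang 4.0 zdepth 0.038
[352.  11.] dot [ 0.5278 -0.0707] rect [539.6 -70.3] [43.3 41.4] ang 4.4 zdepth 0.038
[208.  13.] dot [ 0.5385 -0.209 ] rect [ 550.  -207.4] [45.2 41.7] ang 3.5 zdepth 0.039
[210.  88.] dot [ 0.6078 -0.2062] rect [ 597.1 -206.8] [62.4 65.3] ang 97.5 zdepth 0.039
[347.  88.] dot [ 0.5979 -0.0669] rect [587.6 -68.2] [61.9 65.2] ang 93.9 zdepth 0.038
[342. 256.] dot [ 0.7906 -0.0453] rect [789.4 -45.9] [42.9 65.4] ang 117.0 zdepth 0.028
```

View pics/w2.png

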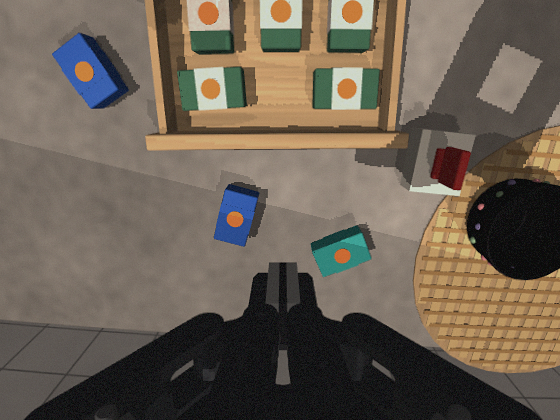

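The drawer holds five cartons in one layer, at (208,13), (280,11), (352,11), (210,88) and (347,88). The front panel is at about row 142, and a blue look-alike sits just beyond it at (237,215). I'll compute the clearance for going down in front of the panel.

Run:
```python
from m import *
f=grab('wrist');H=hsv(f);P=cloud(f)
def r(n,m,z):
    k,l,s,c=cv2.connectedComponentsWithStats(m.astype(np.uint8));i=1+np.argmax(s[1:,4])
    v,u=np.nonzero(l==i);X=plane(f,np.c_[u,v],z)[:,:2]*1000
    q=cv2.minAreaRect(X.astype(np.float32));print(n,np.round(q[0],1),np.round(q[1],1),round(q[2],1),np.round(cv2.boxPoints(q)).tolist())
r('panel',(np.abs(P[:,:,2]-.057)<.005)&(H[:,:,0]<25)&(np.arange(420)[:,None]<200)&(P[:,:,0]>.62),.057)
r('blue',(H[:,:,0]>105)&(H[:,:,0]<130)&(H[:,:,1]>120)&(np.abs(P[:,:,2]-.028)<.005)&(P[:,:,0]>.66),.028)
r('stand',(H[:,:,1]<60)&(H[:,:,2]>100)&(np.abs(P[:,:,2]-.032)<.004)&(P[:,:,0]>.62),.032)
```

```text
panel [ 653.7 -134.9] [ 16.3 267.9] 4.3 [[636.0, -2.0], [656.0, -269.0], [672.0, -268.0], [652.0, -1.0]]
blue [ 750.1 -178.7] [40.3 66.3] 78.0 [[714.0, -192.0], [778.0, -205.0], [787.0, -166.0], [722.0, -152.0]]
stand [668.6  51. ] [61.6 69.2] 86.9 [[632.0, 22.0], [701.0, 18.0], [705.0, 80.0], [636.0, 84.0]]
```

Emit:
arm_command --rows '[[0,[-0.027,0.033,-0.12],[0,0,0]],[0,[-0.027,0.033,-0.24],[0,0,0]],[0,[-0.027,0.033,-0.36],[0,0,0]],[0,[-0.027,0.033,-0.48],[0,0,0]],[0,[-0.027,0.033,-0.6],[0,0,0]],[0,[-0.027,0.033,-0.7],[0,0,0]],[0,[-0.027,0.033,-0.723],[0,0,0]],[0,[-0.027,0.033,-0.723],[0,0,0]],[0,[-0.06,0.031,-0.723],[0,0,0]],[0,[-0.09,0.029,-0.723],[0,0,0]]]'

```text
time: 14.43
tool_pos: [0.674, -0.1165, 0.0368]
tool_rot: [0.002, -0.035, 0.999, -0.001]
contact_force: [0.0, -0.1, 1.2]
gripper_width: -0.003
grasp_force: 0.0
```

Emit:
arm_command --rows '[[0,[-0.02,-0.0014,0],[0,0,0]],[0,[-0.05,-0.0035,0],[0,0,0]],[0,[-0.09,-0.0063,0],[0,0,0]],[0,[-0.13,-0.0091,0],[0,0,0]],[0,[-0.17,-0.0119,0],[0,0,0]],[0,[-0.21,-0.0147,0],[0,0,0]],[0,[-0.25,-0.0175,0],[0,0,0]],[0,[-0.29,-0.0203,0],[0,0,0]],[0,[-0.33,-0.0231,0],[0,0,0]],[0,[-0.37,-0.0259,0],[0,0,0]],[0,[-0.41,-0.0287,0],[0,0,0]],[0,[-0.44,-0.0308,0],[0,0,0]]]'

```text
time: 15.43
tool_pos: [0.5409, -0.126, 0.0352]
tool_rot: [0.002, -0.034, 0.999, -0.001]
contact_force: [2.9, -1.0, 1.8]
gripper_width: 0.001
grasp_force: 1.1
```

Emit:
arm_command --rows '[[0,[-0.03,-0.0021,0],[0,0,0]],[0,[-0.06,-0.0042,0],[0,0,0]],[0,[-0.08,-0.0056,0],[0,0,0]],[0,[-0.095,-0.0066,0],[0,0,0]],[0,[-0.11,-0.0077,0],[0,0,0]],[0,[-0.12,-0.0084,0],[0,0,0]],[0,[-0.13,-0.0091,0],[0,0,0]],[0,[-0.14,-0.0098,0],[0,0,0]]]'

```text
time: 16.1
tool_pos: [0.4985, -0.1282, 0.0333]
tool_rot: [0.0, -0.035, 0.999, 0.0]
contact_force: [1.9, 0.3, 1.6]
gripper_width: -0.003
grasp_force: 1.1
```

Emit:
arm_command --rows '[[0,[-0.01,-0.0007,0],[0,0,0]],[0,[-0.015,-0.001,0],[0,0,0]],[0,[-0.02,-0.0014,0],[0,0,0]],[0,[-0.025,-0.0017,0],[0,0,0]],[0,[-0.025,-0.0017,0],[0,0,0]]]'

```text
time: 16.52
tool_pos: [0.498, -0.1284, 0.0337]
tool_rot: [0.01, -0.034, 0.999, -0.0]
contact_force: [29.8, 2.7, -21.0]
gripper_width: 0.002
grasp_force: 15.0
```

Emit:
arm_command --rows '[[0,[0.06,0,0],[0,0,0]],[0,[0.15,0,0],[0,0,0]],[0,[0.15,0,0.12],[0,0,0]],[0,[0.15,0,0.25],[0,0,0]],[40,[0.18,0.05,0.37],[0,0,-0.05]],[40,[0.26,0.15,0.45],[0,0,-0.05]],[40,[0.34,0.25,0.5],[0,0,-0.05]],[40,[0.42,0.35,0.557],[0,0,-0.05]],[40,[0.5,0.45,0.557],[0,0,-0.05]],[40,[0.58,0.55,0.557],[0,0,-0.05]],[40,[0.587,0.6,0.557],[0,0,-0.05]],[40,[0.587,0.6,0.557],[0,0,-0.05]]]'

```text
time: 17.52
tool_pos: [0.6667, 0.0544, 0.1987]
tool_rot: [-0.002, 0.003, 1.0, 0.0]
contact_force: [-0.2, -0.2, -0.1]
gripper_width: 0.469
grasp_force: 0.0
```

Run:
```python
from m import *
st();f=grab('wrist','w3.png');H=hsv(f);P=cloud(f)
def r(f,n,m,z):
    k,l,s,c=cv2.connectedComponentsWithStats(m.astype(np.uint8))
    if k<2: print(n,'none');return
    i=1+np.argmax(s[1:,4]);v,u=np.nonzero(l==i);X=plane(f,np.c_[u,v],z)[:,:2]*1000
    q=cv2.minAreaRect(X.astype(np.float32));print(n,s[i,4],np.round(q[0],1),np.round(q[1],1),round(q[2],1),np.round(c[i]))
red=((H[:,:,0]<6)|(H[:,:,0]>174))&(H[:,:,1]>150)&(H[:,:,2]>60)
near=np.hypot(P[:,:,0]-.667,P[:,:,1]-.05)<.08
r(f,'bowtop',red&near&(np.abs(P[:,:,2]-.076)<.003),.076)
r(f,'collar',red&near&(np.abs(P[:,:,2]-.040)<.003),.040)
r(f,'stand',(H[:,:,1]<70)&(H[:,:,2]>80)&near&(np.abs(P[:,:,2]-.032)<.004),.032)
g=grab('top');P=cloud(g);H=hsv(g)
r(g,'brass',(np.abs(P[:,:,2]-.102)<.006)&(H[:,:,0]>12)&(H[:,:,0]<30)&(H[:,:,1]>120)&(H[:,:,2]>60)&(np.hypot(P[:,:,0]-.415,P[:,:,1]+.2)<.05),.102)
r(g,'panel',(np.abs(P[:,:,2]-.057)<.004)&(H[:,:,0]<25)&(P[:,:,0]>.42)&(P[:,:,0]<.56)&(P[:,:,1]<.02),.057)
```

```text
{'time': 17.5167, 'tool_pos': [0.6667, 0.0544, 0.1987], 'tool_rot': [-0.0019, 0.0027, 1.0, 0.0004], 'contact_force': [-0.1959, -0.2349, -0.1087], 'gripper_width': 0.4687, 'grasp_force': 0.0}
bowtop 484 [667.2  51.9] [ 9.3 39.4] 89.3 [279. 207.]
collar 169 [667.1  43.9] [ 4.7 31.9] 89.0 [271. 197.]
stand 3216 [667.6  51.6] [59.8 70.1] 88.6 [280. 192.]
brass 331 [ 414.4 -202.8] [43.9 44.4] 75.9 [379. 268.]
panel 620 [ 480.7 -159.7] [ 15.  245.4] 4.2 [354. 241.]
```

View pics/w3.png

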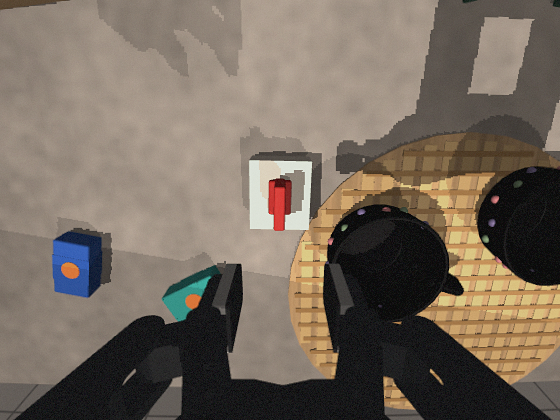

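The view shows the key in its stand at (279,207), between the finger lines, with the mug rim well to the right at (330,230). The drawer panel now measures shut. Next I'll descend and grip the key's bow.

Emit:
arm_command --rows '[[40,[-0.001,0.002,-0.1],[0,0,-0.008]],[40,[-0.001,0.002,-0.2],[0,0,-0.008]],[40,[-0.001,0.002,-0.3],[0,0,-0.008]],[40,[-0.001,0.002,-0.4],[0,0,-0.008]],[40,[-0.001,0.002,-0.47],[0,0,-0.008]],[40,[-0.001,0.002,-0.507],[0,0,-0.008]],[40,[-0.001,0.002,-0.507],[0,0,-0.008]],[40,[-0.001,0.002,-0.507],[0,0,-0.008]],[0,[-0.001,0.002,-0.507],[0,0,-0.008]],[0,[-0.001,0.002,-0.507],[0,0,-0.008]],[0,[-0.001,0.002,-0.507],[0,0,-0.008]],[0,[-0.001,0.002,-0.507],[0,0,-0.008]]]'

```text
time: 18.62
tool_pos: [0.6687, 0.0517, 0.051]
tool_rot: [0.002, 0.011, 1.0, -0.0]
contact_force: [0.5, -0.9, 6.3]
gripper_width: 0.103
grasp_force: 60.7
```

```bash
python3 -c "
from h import *
st()"
```

```text
{'time': 18.6167, 'tool_pos': [0.6687, 0.0517, 0.051], 'tool_rot': [0.0021, 0.0109, 0.9999, -0.0002], 'contact_force': [0.5484, -0.9266, 6.2835], 'gripper_width': 0.1029, 'grasp_force': 60.6731}
```

Emit:
arm_command --rows '[[0,[0,0,0.05],[0,0,0]],[0,[0,0,0.1],[0,0,0]],[0,[0,0,0.2],[0,0,0]],[0,[0,0,0.3],[0,0,0]],[0,[0,0,0.4],[0,0,0]],[0,[0,0,0.507],[0,0,0]],[0,[-0.05,-0.05,0.507],[0,0,-0.05]],[0,[-0.12,-0.12,0.507],[0,0,-0.1]],[0,[-0.2,-0.2,0.507],[0,0,-0.147]],[0,[-0.28,-0.28,0.507],[0,0,-0.147]],[0,[-0.36,-0.36,0.507],[0,0,-0.147]],[0,[-0.443,-0.448,0.507],[0,0,-0.147]]]'

```text
time: 19.62
tool_pos: [0.5326, -0.0829, 0.2018]
tool_rot: [0.0, 0.126, 0.992, 0.0]
contact_force: [0.2, -1.1, -0.7]
gripper_width: 0.105
grasp_force: 59.7
```

Emit:
arm_command --rows '[[0,[-0.08,-0.08,0],[0,0,0]],[0,[-0.16,-0.16,0],[0,0,0]],[0,[-0.24,-0.24,0],[0,0,0]],[0,[-0.32,-0.32,0],[0,0,0]],[0,[-0.38,-0.38,0],[0,0,0]],[0,[-0.4,-0.4,0],[0,0,0]],[0,[-0.4,-0.4,0],[0,0,0]],[0,[-0.4,-0.4,0],[0,0,0]]]'

```text
time: 20.28
tool_pos: [0.4143, -0.2023, 0.2013]
tool_rot: [0.001, 0.126, 0.992, 0.0]
contact_force: [-0.1, -0.9, -0.2]
gripper_width: 0.104
grasp_force: 59.7
```

Run:
```python
from m import *
st();f=grab('wrist','w4.png')
H=hsv(f);P=cloud(f)
near=np.hypot(P[:,:,0]-.415,P[:,:,1]+.202)<.04
Z=P[:,:,2]
br=near&(np.abs(Z-.102)<.005)
v,u=np.nonzero(br);X=plane(f,np.c_[u,v],.102)[:,:2]*1000
q=cv2.minAreaRect(X.astype(np.float32));print('top',len(v),np.round(q[0],1),np.round(q[1],1),round(q[2],1))
dark=near&(Z<.1)&(np.hypot(P[:,:,0]-.415,P[:,:,1]+.202)<.018)
print(dark.sum())
cv2.imwrite('pics/w4c.png',cv2.resize(f['color'][80:330,150:430,::-1],None,fx=2.4,fy=2.4))
```

```text
{'time': 20.2833, 'tool_pos': [0.4143, -0.2023, 0.2013], 'tool_rot': [0.0006, 0.1264, 0.992, 0.0001], 'contact_force': [-0.1165, -0.8666, -0.2432], 'gripper_width': 0.1045, 'grasp_force': 59.6937}
top 2360 [ 414.3 -203.1] [43.8 44. ] 75.5
411
```

View pics/w4c.png

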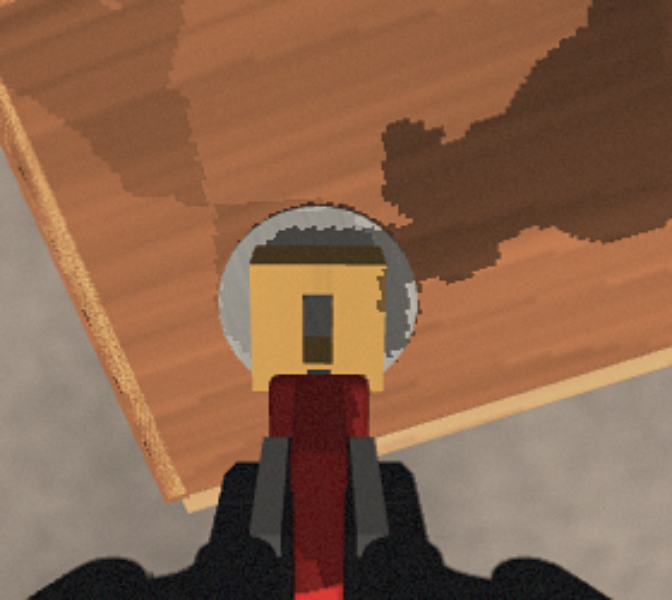

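The crop shows the lock top square-on, with the dark slot at crop (317,328) aligned with the key blade, and the key held straight between the fingers. I'll align and start inserting.

Emit:
arm_command --rows '[[0,[0.005,-0.003,0],[0,0,0]],[0,[0.005,-0.003,-0.06],[0,0,0]],[0,[0.005,-0.003,-0.12],[0,0,0]],[0,[0.005,-0.003,-0.15],[0,0,0]],[0,[0.005,-0.003,-0.17],[0,0,0]],[0,[0.005,-0.003,-0.19],[0,0,0]],[0,[0.005,-0.003,-0.2],[0,0,0]],[0,[0.005,-0.003,-0.21],[0,0,0]],[0,[0.005,-0.003,-0.22],[0,0,0]],[0,[0.005,-0.003,-0.22],[0,0,0]]]'

```text
time: 21.17
tool_pos: [0.4155, -0.2035, 0.1343]
tool_rot: [-0.0, 0.126, 0.992, 0.0]
contact_force: [0.1, 0.5, -0.9]
gripper_width: 0.106
grasp_force: 59.7
```

Emit:
arm_command --rows '[[0,[0,0,-0.01],[0,0,0]],[0,[0,0,-0.02],[0,0,0]],[0,[0,0,-0.03],[0,0,0]],[0,[0,0,-0.04],[0,0,0]],[0,[0,0,-0.047],[0,0,0]],[0,[0,0,-0.05],[0,0,0]],[0,[0,0,-0.05],[0,0,0]],[0,[0,0,-0.05],[0,0,0]],[0,[0,0,-0.05],[0,0,0]]]'

```text
time: 21.92
tool_pos: [0.4156, -0.2035, 0.1209]
tool_rot: [-0.0, 0.126, 0.992, 0.0]
contact_force: [-4.9, 2.7, 8.4]
gripper_width: 0.104
grasp_force: 61.1
```

Emit:
arm_command --rows '[[0,[0,0,0],[0,0,0]],[0,[0,0,0],[0,0,-0.05]],[0,[0,-0.001,0],[0,0,-0.12]],[0,[-0.001,-0.001,0],[0,0,-0.19]],[0,[-0.001,-0.002,0],[0,0,-0.26]],[0,[-0.002,-0.002,0],[0,0,-0.33]],[0,[-0.002,-0.002,0],[0,0,-0.4]],[0,[-0.003,-0.003,0],[0,0,-0.47]],[0,[-0.003,-0.003,0],[0,0,-0.54]],[0,[-0.003,-0.003,0],[0,0,-0.6]],[0,[-0.004,-0.003,0],[0,0,-0.65]],[0,[-0.004,-0.003,0],[0,0,-0.68]]]'

```text
time: 22.92
tool_pos: [0.4165, -0.2039, 0.121]
tool_rot: [0.002, 0.615, 0.789, 0.002]
contact_force: [3.7, 4.8, 4.3]
gripper_width: 0.103
grasp_force: 60.3
```

Emit:
arm_command --rows '[[0,[0,0,0],[0,0,0.0]],[0,[0,0,0],[0,0,-0.02]],[0,[0,0,0],[0,0,-0.02]]]'

```text
time: 23.17
tool_pos: [0.4164, -0.2039, 0.121]
tool_rot: [0.002, 0.626, 0.78, 0.002]
contact_force: [4.4, 4.4, 3.5]
gripper_width: 0.104
grasp_force: 60.3
```

Run:
```python
from m import *
st();print(np.round(monitor.state()['ft_torque'],2))
f=grab('wrist','w5.png')
P=cloud(f);Z=P[:,:,2];H=hsv(f)
br=(np.hypot(P[:,:,0]-.4145,P[:,:,1]+.203)<.04)&(np.abs(Z-.102)<.004)&(H[:,:,0]>12)&(H[:,:,0]<32)
v,u=np.nonzero(br);X=plane(f,np.c_[u,v],.102)[:,:2]*1000
q=cv2.minAreaRect(X.astype(np.float32));print('brass',len(v),np.round(q[0],1),np.round(q[1],1),round(q[2],1))
```

```text
{'time': 23.1667, 'tool_pos': [0.4164, -0.2039, 0.121], 'tool_rot': [0.0018, 0.6262, 0.7796, 0.0022], 'contact_force': [4.3672, 4.3601, 3.5417], 'gripper_width': 0.1036, 'grasp_force': 60.2825}
[ 0.74 -0.8   0.  ]
brass 2688 [ 414.9 -202.3] [43.9 45. ] 25.1
```

View pics/w5.png

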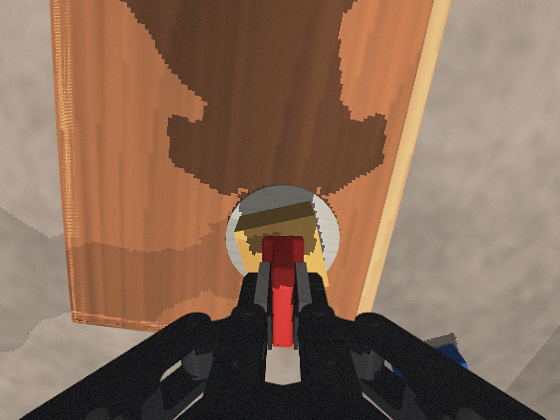

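The brass cylinder has only turned about 50°, because the key has play in the slot. I'll turn further.

Emit:
arm_command --rows '[[0,[0,0,0],[0,0,-0.05]],[0,[0,0,0],[0,0,-0.09]],[0,[0,0,0],[0,0,-0.13]],[0,[0,0,0],[0,0,-0.16]],[0,[0,0,0],[0,0,-0.16]],[0,[0,0,0],[0,0,-0.16]],[0,[0,0,0],[0,0,-0.16]]]'

```text
time: 23.8
tool_pos: [0.4165, -0.204, 0.121]
tool_rot: [0.002, 0.718, 0.696, 0.002]
contact_force: [5.7, 3.6, 3.5]
gripper_width: 0.104
grasp_force: 60.4
```

Run:
```python
from m import *
st();print(np.round(monitor.state()['ft_torque'],2))
f=grab('wrist')
P=cloud(f);Z=P[:,:,2];H=hsv(f)
br=(np.hypot(P[:,:,0]-.4145,P[:,:,1]+.203)<.04)&(np.abs(Z-.102)<.004)&(H[:,:,0]>12)&(H[:,:,0]<32)
v,u=np.nonzero(br);X=plane(f,np.c_[u,v],.102)[:,:2]*1000
q=cv2.minAreaRect(X.astype(np.float32));print('brass',len(v),np.round(q[0],1),np.round(q[1],1),round(q[2],1))
```

```text
{'time': 23.8, 'tool_pos': [0.4165, -0.204, 0.121], 'tool_rot': [0.0018, 0.7184, 0.6956, 0.0023], 'contact_force': [5.6632, 3.6187, 3.4986], 'gripper_width': 0.104, 'grasp_force': 60.3857}
[ 0.66 -0.83  0.28]
brass 2717 [ 415.2 -202.4] [43.8 45.2] 14.1
```

The slot now measures −75.9°, so the lock is at about 1.40 rad, its stop, and the reaction torque confirms it. I'll ease the key back to the middle of its play and draw it straight out.

Emit:
arm_command --rows '[[0,[0,0,0],[0,0,0.06]],[0,[0,0,0],[0,0,0.1]],[0,[0,0,0.02],[0,0,0.1]],[0,[0,0,0.05],[0,0,0.1]],[0,[0,0,0.09],[0,0,0.1]],[0,[0,0,0.14],[0,0,0.1]],[0,[0,0,0.2],[0,0,0.1]],[0,[0,0,0.27],[0,0,0.1]],[0,[0,0,0.27],[0,0,0.1]]]'

```text
time: 24.6
tool_pos: [0.416, -0.2059, 0.2054]
tool_rot: [0.004, 0.662, 0.749, 0.0]
contact_force: [1.3, -0.3, 0.4]
gripper_width: 0.104
grasp_force: 59.8
```

Run:
```python
from m import *
st()
f=grab('wrist')
P=cloud(f);Z=P[:,:,2];H=hsv(f)
br=(np.hypot(P[:,:,0]-.4145,P[:,:,1]+.203)<.04)&(np.abs(Z-.102)<.004)&(H[:,:,0]>12)&(H[:,:,0]<32)
v,u=np.nonzero(br);X=plane(f,np.c_[u,v],.102)[:,:2]*1000
q=cv2.minAreaRect(X.astype(np.float32));print('brass',len(v),np.round(q[0],1),np.round(q[1],1),round(q[2],1))
# key in hand, compare with w4
for n,a in(('now',f['color']),('w4',cv2.imread('pics/w4.png')[:,:,::-1])):
    h=cv2.cvtColor(np.ascontiguousarray(a),cv2.COLOR_RGB2HSV)
    m=(((h[:,:,0]<6)|(h[:,:,0]>174))&(h[:,:,1]>150)).astype(np.uint8);m[:200]=0
    k,l,s,c=cv2.connectedComponentsWithStats(m);i=1+np.argmax(s[1:,4]);print(n,s[i],np.round(c[i],1))
```

```text
{'time': 24.6, 'tool_pos': [0.416, -0.2059, 0.2054], 'tool_rot': [0.0038, 0.6624, 0.7491, 0.0], 'contact_force': [1.321, -0.2876, 0.3721], 'gripper_width': 0.1036, 'grasp_force': 59.7863}
brass 2595 [ 415.1 -202.7] [43.8 44.7] 14.2
now [ 262  236   42  110 2888] [282.4 282.7]
w4 [ 262  236   42  110 2861] [282.3 282.9]
```

Emit:
arm_command --rows '[[0,[0.03,0.03,0],[0,0,0.07]],[0,[0.1,0.1,0],[0,0,0.14]],[0,[0.18,0.18,0],[0,0,0.21]],[0,[0.26,0.26,0],[0,0,0.28]],[0,[0.34,0.34,0],[0,0,0.35]],[0,[0.42,0.42,0],[0,0,0.42]],[0,[0.5,0.5,0],[0,0,0.49]],[0,[0.58,0.58,0],[0,0,0.56]],[0,[0.66,0.66,0],[0,0,0.63]],[0,[0.74,0.74,0],[0,0,0.7]],[0,[0.82,0.82,0],[0,0,0.77]],[0,[0.842,0.854,0],[0,0,0.84]]]'

```text
time: 25.65
tool_pos: [0.6682, 0.0546, 0.198]
tool_rot: [-0.001, 0.06, 0.998, 0.0]
contact_force: [-0.3, 0.2, -0.1]
gripper_width: 0.105
grasp_force: 59.8
```

Emit:
arm_command --rows '[[0,[0,0,0],[0,0,0.067]],[0,[0,0,0],[0,0,0.067]],[0,[0,0,0],[0,0,0.067]],[0,[0,0,0],[0,0,0.067]]]'

```text
time: 25.98
tool_pos: [0.6662, 0.0514, 0.1993]
tool_rot: [-0.001, 0.013, 1.0, -0.0]
contact_force: [1.1, 1.4, -0.4]
gripper_width: 0.107
grasp_force: 59.8
```

Run:
```python
from m import *
st()
f=grab('wrist');P=cloud(f);H=hsv(f)
m=(np.hypot(P[:,:,0]-.668,P[:,:,1]-.052)<.05)&(np.abs(P[:,:,2]-.032)<.004)
v,u=np.nonzero(m);X=plane(f,np.c_[u,v],.032)[:,:2]*1000
q=cv2.minAreaRect(X.astype(np.float32));print('stand',len(v),np.round(q[0],1),np.round(q[1],1),round(q[2],1))
```

```text
{'time': 25.9833, 'tool_pos': [0.6662, 0.0514, 0.1993], 'tool_rot': [-0.0009, 0.0125, 0.9999, -0.0001], 'contact_force': [1.1412, 1.4385, -0.3594], 'gripper_width': 0.1066, 'grasp_force': 59.7797}
stand 3953 [667.3  51.6] [59.9 69.2] 88.6
```

Emit:
arm_command --rows '[[0,[0.005,0,-0.08],[0,0,0]],[0,[0.005,0,-0.18],[0,0,0]],[0,[0.005,0,-0.28],[0,0,0]],[0,[0.005,0,-0.34],[0,0,0]],[0,[0.005,0,-0.37],[0,0,0]],[0,[0.005,0,-0.39],[0,0,0]],[0,[0.005,0,-0.41],[0,0,0]],[0,[0.005,0,-0.425],[0,0,0]],[0,[0.005,0,-0.44],[0,0,0]],[0,[0.005,0,-0.44],[0,0,0]]]'

```text
time: 26.87
tool_pos: [0.6685, 0.0518, 0.0685]
tool_rot: [0.0, 0.011, 1.0, -0.0]
contact_force: [0.1, -0.2, -0.5]
gripper_width: 0.104
grasp_force: 59.8
```

Emit:
arm_command --rows '[[0,[0,0,-0.012],[0,0,0]],[0,[0,0,-0.024],[0,0,0]],[0,[0,0,-0.036],[0,0,0]],[0,[0,0,-0.048],[0,0,0]],[0,[0,0,-0.058],[0,0,0]],[0,[0,0,-0.061],[0,0,0]],[0,[0,0,-0.061],[0,0,0]],[0,[0,0,-0.061],[0,0,0]]]'

```text
time: 27.53
tool_pos: [0.6684, 0.0518, 0.0511]
tool_rot: [-0.0, 0.011, 1.0, -0.0]
contact_force: [-3.1, 0.5, 5.2]
gripper_width: 0.103
grasp_force: 60.7
```

Seated at z = 0.051 with light contact. I'll release, rise, and move away.

Emit:
arm_command --rows '[[30,[0,0,0],[0,0,0]],[30,[0,0,0],[0,0,0]],[30,[0,0,0],[0,0,0]],[30,[0,0,0.05],[0,0,0]],[30,[0,0,0.12],[0,0,0]],[30,[0,0,0.22],[0,0,0]],[30,[0,0,0.34],[0,0,0]],[30,[0,0,0.5],[0,0,0]],[30,[-0.15,0.1,0.55],[0,0,0]],[30,[-0.3,0.2,0.6],[0,0,0]],[30,[-0.4,0.25,0.6],[0,0,0]],[30,[-0.4,0.25,0.6],[0,0,0]]]'

```text
time: 28.53
tool_pos: [0.5464, 0.1286, 0.2331]
tool_rot: [0.001, 0.01, 1.0, 0.001]
contact_force: [0.6, -0.4, -0.3]
gripper_width: 0.355
grasp_force: 0.0
```

Run:
```python
from m import *
st();f=grab('side','s3.png');cartons(f)
for n in('side','top'):
    f=grab(n);P=cloud(f);H=hsv(f);Z=P[:,:,2]
    red=((H[:,:,0]<6)|(H[:,:,0]>174))&(H[:,:,1]>150)&(np.hypot(P[:,:,0]-.667,P[:,:,1]-.05)<.05)
    print(n,'red',red.sum(),'zmax',np.nanmax(Z[red]) if red.any() else None)
    if red.any():
        v,u=np.nonzero(red&(Z>.07))
        if len(v): print(np.round(plane(f,np.c_[u,v],.076).mean(0),4))
```

```text
{'time': 28.5333, 'tool_pos': [0.5464, 0.1286, 0.2331], 'tool_rot': [0.0014, 0.0103, 0.9999, 0.0006], 'contact_force': [0.5718, -0.4076, -0.3181], 'gripper_width': 0.3551, 'grasp_force': 0.0}
[199. 196.] dot [ 0.7929 -0.0444] rect [789.5 -32.4] [36.3 59.2] ang 118.1 zdepth 0.027
[340. 319.] dot [0.4332 0.2597] rect [431.  261.2] [62.  37.7] ang 16.4 zdepth 0.027
side red 220 zmax 0.07777303667700203
[0.6687 0.0577 0.076 ]
top red 111 zmax 0.07995176244073517
[0.6656 0.051  0.076 ]
```

View pics/s3.png

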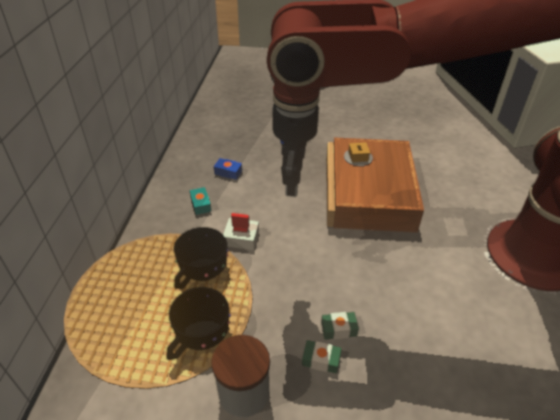

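The side view shows the drawer flush at (331,185), the key upright in its stand at (240,222), and the two leftover cartons on the counter at (340,323) and (322,355). Carton D has been nudged aside but that does no harm. The mugs and canister are where they started. I'm handing in the job.

```bash
python3 -c "
from plant import manip
print(manip.job_done())"
```

```text
the job is handed in; nothing more can be done
None
```

I finished every step and handed the job in, though no verdict came back: five cartons are in the shut drawer, the lock is turned to its stop, the key is back upright in its stand, and the two spare cartons are on the counter.

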